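# Hang the second caddy on the hook

## Task

Hang the slim metal caddy that stands on the worktop on the hook, next to the caddy that already hangs there, setting it gently on the rod. Slide it in along the hook so that it pushes the first caddy back until that one meets the sprung stop, and press both gently home against the stop for about half a second (a push of about three quarters of a kilogram; never more than one and a half), then let go: both must hang level and touching, with nothing knocked off the hook and the jar, tin and glass left where they are.

Things in the scene. Friction and masses are not known exactly. Their poses are not given: they have to be found in the camera images.
- hook_stand: Fixed stand: wooden base 150 x 120 x 14 mm, a dark upright steel post 16 x 22 mm, 192 mm high, and at its top one round steel hook rod, 10 mm thick, that runs level from the post along the stand's -x axis (roughly towards the robot), its axis 180 mm above the worktop. Origin on the worktop on the post's axis, z up.
- hook_root (a point): Point on the rod's axis at the post's axis. Near it on the rod sits a sprung stop that no reading gives: a black rubber plate 48 mm wide, from 6 mm above to 30 mm below the rod axis. Its free front face is somewhere between 25 and 63 mm from this point (find it by feel). It yields 1 mm per 4 newtons, up to 5 mm, and springs back.
- hook_end (a point): Point on the rod's axis, 158 mm from hook_root, where the rod begins to turn up. The tip reaches 169 mm from hook_root and its top is 17 mm above the rod axis. From hook_end to hook_root is the direction in which things are slid on.
- caddy_loose: The caddy to hang: slim plain metal pail, 0.1 to 0.21 kg, standing on the worktop: open cup 28 (x) x 44 (y) x 60 mm high (rim to 62), over it a rigid broad strap loop 30 mm deep (x), 44 mm wide (y), 123 mm high in all. Origin: centre of the underside, z up; same both ways round. Hanging on the rod, its origin is 67.6 mm above the worktop, the rod axis 112.4 mm above the origin.
- loop_grip (a point): Point in the middle of the loose caddy's loop, 100 mm above its origin: take it here from above by the loop's two upright flat sides (44 mm apart over the outsides, along the caddy's y; 4 mm thick, from 56 to 112 mm height, 30 mm deep along x).
- loop_ridge (a point): Inner ridge of the loose caddy's loop, 118 mm above its origin (outer ridge 123): the roof is two slopes that fall to 109 mm inside at the sides, so it centres itself on the rod. The loop's opening runs through along x, 36 mm wide in y, from the cup's rim at 62 mm up to the roof.
- caddy_hung: The caddy already on the rod, free to slide (resists with less than 3 N), of the same loop but with a wider cup, 28 (x) x 64 (y) x 58 mm. Origin: centre of the underside; x along the rod away from the robot, z up. It starts with its middle 82 to 94 mm from the post's axis, with an unknown gap of 4 to 54 mm behind it to the stop. Touching caddies have their origins 30 mm apart.
- jar_13: Bystander: squat glass jar of pink preserve with a yellow lid, 66 x 66 x 100 mm, loose; origin at the centre of the underside.
- food_tin_12: Bystander: food tin, 75 mm across, 58 mm high, loose; origin at the centre of the underside.
- glass_18: Bystander: empty drinking glass, 81 mm across, 91 mm high, loose; origin at the centre of the underside.
Mind the look-alikes: they are no part of the job. Leave any yellow look-alike of the caddy_loose alone. What is shaped like the caddy_hung but red is not meant.

How it is judged:
By the outcome, as a careful person would: the job done as asked, in the order asked, and still so for the second after the job is handed in, with the robot touching nothing.
It also fails if it takes over 72 s, if anything falls off the work surface, if the arm or the gripper's body presses on something with over 40 N, if the wrist force passes 120 N, or if a joint passes its speed limit or range.

## Robot

A 7-joint arm with a two-finger parallel gripper is mounted at the origin on a cart in front of the work surface, level with it; the furniture and walls round the work are solid. World frame = base frame: x ahead of the robot, y to its left, z up, the work surface at z = 0. Lengths are in m, angles in rad, forces in N, time in s.
With the tool pointing down it reaches from about 0.4 to 0.875 m from the base axis. Payload 6.5 kg.
Tool frame: the origin (TCP) lies midway between the tips of the shut fingers; the grasp point (between the pads) lies grip_depth behind it (grip_depth is the distance from the TCP to the grasp point, in m); x points along the fingers, y is the direction in which the jaws open and shut, and the axes are right-handed (so a half turn about x gives the same grasp; the last joint's range is limited). The gripper opens to 88 mm and grips with 3 to 60 N. Pads are 18 mm wide; open, the fingers measure 123 mm over their backs; the gripper's body (75 mm by 187 mm) begins 45 mm behind the grasp point.
Start: joints at [1.264, 0.536, -0.004, 1.538, 0.003, 1.067, -0.071], TCP at [0.155, -0.631, 0.239] pointing down, gripper open.
Joint ranges: [-2.7, 2.7], [-0.37, 2.16], [-1.27, 1.26], [0.24, 2.4], [-1.31, 4.45], [0.19, 1.91], [-2.76, 2.76]. Speed limits (rad/s): [2.39, 2.39, 3.14, 3.14, 3.14, 3.14, 3.14].

## Interface

Orientations are given as [roll, pitch, yaw] about the fixed x, y, z axes, in that order (R = Rz(yaw) Ry(pitch) Rx(roll)).
In Python, from rig import * gives the robot as it stands. The module is installed in compiled form; this text tells all that it offers.
- The arm moves only by the tool apply_moves, never from a script. Its argument "commands" is one flat list of numbers, 7 for each row, row after row: the finger opening in m, from 0 to 0.0881, then the shift along the world's x, y, z in m, then the turn, a rotation vector about the world's x, y, z in degrees. A call has 1 to 8 rows; each row shifts and turns the commanded pose from where the row before left it; what a row does not reach is not made up. A row lasts 1/10 s, in which the tool goes at most 50 mm and 8.59 degrees, less where a joint would pass 70% of its speed; a pose out of reach is approached as far as the arm can. A call with a gripper value outside its range is refused whole. The fingers move at their own pace and stop on an object; "newtons" is the grip in N (left out, the last holds). Time passes only in rows, so rows that do not move let the fingers close. It gives the time, the measured TCP pose, the force and the opening at its end, in the units of the state.
- sense(): the state, without advancing time (a new reading comes with each control period).
- camera(name): name is "side" or "top" or "wrist"; returns the picture (400x640x3 uint8, red, green, blue); there is no depth.
- camera_params(name): a dict with "K" (3x3 intrinsics, pixels), "k1" (the pictures are not rectified: a ray, as slopes to the right and down, at radius r is drawn at 1 + k1 r^2 times it, then the intrinsics apply), "R" (3x3) and "t" (3): a world point X has camera coordinates R X + t; the wrist camera has in their place "hand_eye" (4x4, takes a point from camera to tool coordinates, whose origin is the TCP and whose axes are the tool frame's). Camera axes: x right, y down, z forward; pixel columns grow to the right and rows downward; lengths in m; the calibration is good to about 2 mm. A picture is of the moment at which its call begins: read the wrist's pose just before it. camera_params takes no time and is no camera call.
- close_job(): hands the job in, once; it reports no verdict.
Trained networks look in the newest picture that a camera, given by its name, has taken for a name from the list of things; names that differ only in an ending like _2 or _b are one class to them, and where a whole thing is asked for, a point or a joint stands for the part that bears it (a point fixed in the world has none). Each returns a list of dicts, best first, with "score" (0 to 1); they miss things now and then, are a little off and sometimes report something else, mostly with a low value. They report only what shows in the picture. A call takes as long as a camera call. They do not tell look-alikes from the thing itself.
- find_in(name, camera): "centre" ([x, y, z] in m, in the coordinates of the camera as it stood for that picture, good to about 4 mm: the middle of the surface that is visible of it).
- regions_of(name, camera): "pixels" (400x640 bool, what is visible of it).
- tip_of(name, camera): "centre" ([x, y, z] in m, in the coordinates of the camera as it stood for that picture, good to about 4 mm: a listed point, or the origin of a listed thing).
The state is a dict: "clock": time; "joint_pos": joint angles; "dq": joint speeds; "effort": joint torques, N m; "position": TCP position; "eef_rot": TCP orientation; "ft_force": force on the tool from outside, world axes, zero at the start; "torque": the same for the moment, N m; "grip_width": finger opening in m.
Only numpy, scipy, OpenCV 4.12 (cv2) and the standard library are available. Lean on these libraries where they do the work, as an engineer would, in place of code of your own. Each camera call takes 0.05 s, during which the arm holds its last target.

## Working session

There is one attempt and no reset: what is moved stays moved. The work goes in short steps, Python scripts to look and compute and a tool call to move; the robot and the scene stay as the last step left them, time stands still between calls to the robot, and variables do not carry over. Pictures are saved under pics/ and viewed, and the job is handed in when it is done.

Besides the shell and the picture viewer there is one more tool, called after "Request:" as name(argument=value, ...) on one line, values as JSON. apply_moves: Moves the arm, as the interface text tells. Its arguments: {"type":"object","properties":{"commands":{"type":"array"},"newtons":{"type":"number"}},"required":["commands"]}

```bash
mkdir -p pics
cat > h.py <<'E'
from rig import *
import numpy as np, cv2
from scipy.spatial.transform import Rotation as Ro
def save(n,f,im=None):
    im=camera(n) if im is None else im
    cv2.imwrite('pics/'+f,im[:,:,::-1]); return im
def toworld(n,p,s=None):
    c=camera_params(n);p=np.array(p)
    if 'hand_eye' in c:
        s=s or sense();q=(np.array(c['hand_eye'])@np.r_[p,1])[:3]
        return Ro.from_euler('xyz',s['eef_rot']).as_matrix()@q+s['position']
    return np.array(c['R']).T@(p-np.array(c['t']))
E
python3 - <<'E'
from h import *
s=sense();print(s)
for n in ['side','top','wrist']:
    save(n,n+'0.png');print(n,camera_params(n))
for n in ['side','top']:
  for t in ['caddy_loose','caddy_hung','loop_grip','loop_ridge','hook_end','hook_root','hook_stand']:
    for r in tip_of(t,n)[:3]: print(n,t,round(r['score'],2),toworld(n,r['centre']).round(4))
print(sense()['clock'])
E
```

```text
{'clock': 0.0, 'joint_pos': array([ 1.26380535,  0.53720772, -0.00441342,  1.53882741,  0.00260161,
        1.06733402, -0.07121185]), 'dq': array([ 6.27443108e-04,  9.53798119e-05,  2.56823670e-04,  1.40925201e-03,
        8.38462599e-04,  2.25893229e-04, -3.34051877e-04]), 'effort': array([ 7.32405297e-04, -5.70979607e+01,  9.90763195e-01, -2.51598805e+01,
       -5.62873471e-02,  1.79715059e-02,  1.31093088e-04]), 'position': array([ 0.15482843, -0.63066191,  0.23783024]), 'eef_rot': array([-1.48938924,  1.56902543,  1.89303349]), 'ft_force': array([-0.63787588, -0.94233637, -0.07859442]), 'torque': array([-0.01789781,  0.01043525, -0.0349567 ]), 'grip_width': 0.08823366691120184}
side {'K': array([[412.17651817,   0.        , 319.56270387],
       [  0.        , 412.17651817, 197.57816618],
       [  0.        ,   0.        ,   1.        ]]), 'k1': -0.08301253305896175, 'R': array([[-0.95474855, -0.29711959,  0.01323461],
       [-0.16886323,  0.50491088, -0.84649289],
       [ 0.24482732, -0.8104227 , -0.53223551]]), 't': array([0.49882376, 0.20143072, 0.98784991])}
top {'K': ar
[... 1406 characters left out ...]
73 0.294  0.0021]
side hook_root 0.62 [0.4878 0.2931 0.118 ]
side hook_root 0.61 [ 0.6438 -0.0582  0.1851]
side hook_stand 0.79 [ 6.498e-01 -5.380e-02 -1.000e-04]
top caddy_loose 0.77 [ 0.486   0.2989 -0.0046]
top caddy_loose 0.74 [0.4072 0.2571 0.0016]
top caddy_hung 0.75 [ 0.5697 -0.0745  0.0638]
top caddy_hung 0.59 [ 0.5947  0.0803 -0.0049]
top loop_grip 0.65 [0.4855 0.2972 0.1035]
top loop_grip 0.61 [ 0.6456 -0.0476 -0.0007]
top loop_grip 0.56 [0.399  0.2637 0.1016]
top loop_ridge 0.64 [0.4871 0.2883 0.1208]
top loop_ridge 0.64 [ 0.5675 -0.0732  0.0657]
top loop_ridge 0.58 [0.4033 0.2632 0.1175]
top hook_end 0.88 [ 0.4993 -0.0875  0.1774]
top hook_root 0.58 [ 0.647  -0.0547  0.1805]
0.85
```

View pics/side0.png

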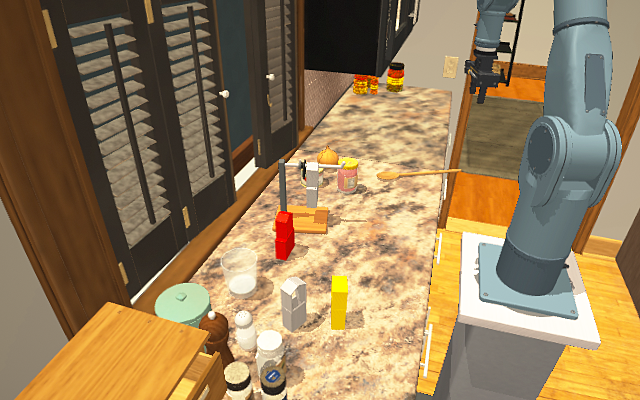

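View pics/top0.png

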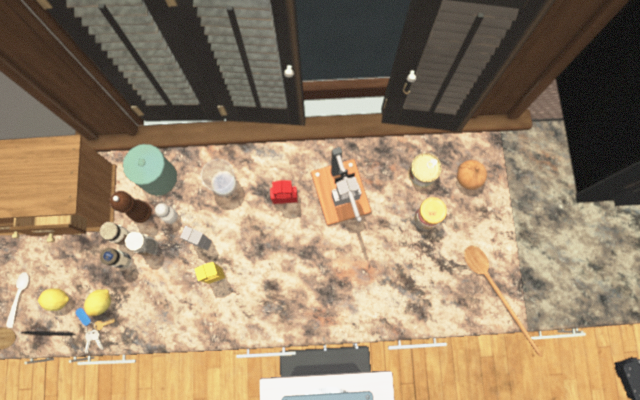

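Run:
```python
from h import *
import rig; print([x for x in dir(rig) if not x.startswith('__')], getattr(rig,'grip_depth',None))
a=cv2.imread('pics/side0.png')[130:350,220:400];b=cv2.imread('pics/top0.png')[140:300,170:450]
cv2.imwrite('pics/c1.png',cv2.resize(a,None,fx=2.7,fy=2.7,interpolation=cv2.INTER_CUBIC))
cv2.imwrite('pics/c2.png',cv2.resize(b,None,fx=2.8,fy=2.8,interpolation=cv2.INTER_CUBIC))
```

```text
['Unreachable', 'camera', 'camera_params', 'close_job', 'find_in', 'grip_depth', 'regions_of', 'sense', 'tip_of'] 0.0187
```

View pics/c1.png

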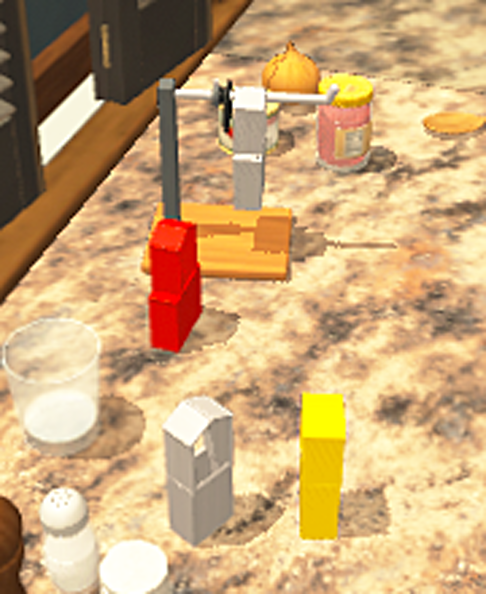

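View pics/c2.png

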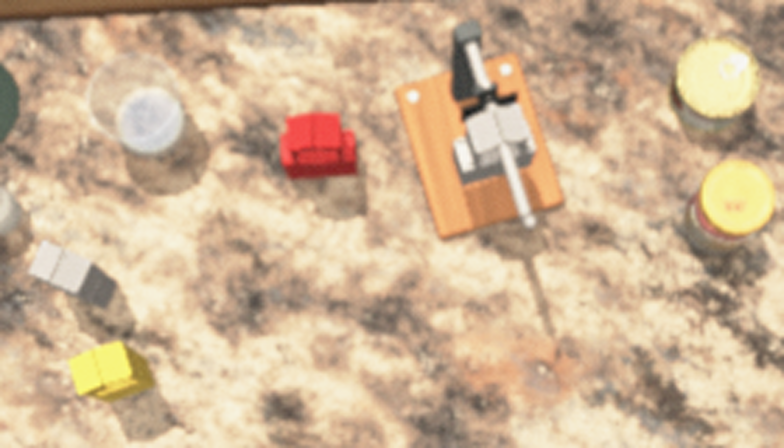

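Run:
```python
from h import *
s=sense();R=Ro.from_euler('xyz',s['eef_rot']).as_matrix();print(R.round(3))
print(np.degrees(np.arctan2(R[1,1],R[0,1])))
# clip of objects
for n in ['side','top']:
  for t in ['jar_13','food_tin_12','glass_18']:
    for r in tip_of(t,n)[:2]: print(n,t,round(r['score'],2),toworld(n,r['centre']).round(4))
# yaw from top: silver region roof at z~.12
def back(n,uv,z):
    c=camera_params(n);K=np.array(c['K']);p=np.array([(uv[0]-K[0,2])/K[0,0],(uv[1]-K[1,2])/K[1,1]]);q=p.copy()
    for _ in range(10): q=p/(1+c['k1']*(q@q))
    R=np.array(c['R']);o=-R.T@np.array(c['t']);d=R.T@np.r_[q,1];return o+d*(z-o[2])/d[2]
for uv in [(35,240),(28,272),(112,264),(62,290)]:
    pass
for r in regions_of('caddy_loose','top')[:3]:
    m=r['pixels'].astype(np.uint8);print(r['score'],m.sum(),cv2.minAreaRect(cv2.findNonZero(m)))
```

```text
[[-0.     0.239 -0.971]
 [ 0.    -0.971 -0.239]
 [-1.    -0.     0.   ]]
-76.19994465643622
side jar_13 0.83 [ 0.5169 -0.2765  0.0025]
side food_tin_12 0.45 [ 0.6359 -0.2763  0.0018]
side glass_18 0.85 [0.6366 0.2341 0.0011]
top jar_13 0.65 [ 0.5187 -0.2808 -0.002 ]
top food_tin_12 0.74 [ 0.6403 -0.2807 -0.0012]
top glass_18 0.82 [ 0.6352  0.2343 -0.0026]
top glass_18 0.52 [ 0.6471 -0.0542  0.1787]
0.8 435 ((196.30001831054688, 237.90003967285156), (31.752164840698242, 14.758047103881836), 26.56505012512207)
0.62 487 ((209.06849670410156, 272.8493347167969), (21.067407608032227, 27.153549194335938), 69.44395446777344)
0.25 581 ((344.1705017089844, 190.81375122070312), (23.177963256835938, 30.083173751831055), 74.47589111328125)
```

Request:
apply_moves(commands=[0.088, 0.034, 0.034, 0.012, 0, 0, 8, 0.088, 0.034, 0.034, 0.012, 0, 0, 8, 0.088, 0.034, 0.034, 0.012, 0, 0, 8, 0.088, 0.034, 0.034, 0.012, 0, 0, 8, 0.088, 0.034, 0.034, 0.012, 0, 0, 8, 0.088, 0.034, 0.034, 0.012, 0, 0, 8, 0.088, 0.034, 0.034, 0.012, 0, 0, 8, 0.088, 0.034, 0.034, 0.012, 0, 0, 8])

```text
clock: 2.0
position: [0.4281, -0.3578, 0.3356]
eef_rot: [0.734, 1.57, -1.045]
ft_force: [0.7, -0.6, 0.6]
grip_width: 0.0881
```

Request:
apply_moves(commands=[0.088, 0.004, 0.049, 0, 0, 0, 8, 0.088, 0.004, 0.049, 0, 0, 0, 8, 0.088, 0.004, 0.049, 0, 0, 0, 8, 0.088, 0.004, 0.049, 0, 0, 0, 8, 0.088, 0.004, 0.049, 0, 0, 0, 8, 0.088, 0.004, 0.049, 0, 0, 0, 8, 0.088, 0.004, 0.049, 0, 0, 0, 8, 0.088, 0.004, 0.049, 0, 0, 0, 8])

```text
clock: 2.8
position: [0.4589, 0.0345, 0.3351]
eef_rot: [0.092, 1.569, -0.57]
ft_force: [0.8, -0.2, -0.1]
grip_width: 0.0876
```

Request:
apply_moves(commands=[0.088, 0.002, 0.049, 0, 0, 0, 3, 0.088, 0.002, 0.049, 0, 0, 0, 3, 0.088, 0.002, 0.049, 0, 0, 0, 3, 0.088, 0.002, 0.049, 0, 0, 0, 3, 0.088, 0.002, 0.049, 0, 0, 0, 3, 0.088, 0, 0, 0, 0, 0, 0])

```text
clock: 3.4
position: [0.4665, 0.2853, 0.3351]
eef_rot: [2.166, 1.565, 1.772]
ft_force: [-0.5, -0.1, -0.0]
grip_width: 0.0881
```

Run:
```python
from h import *
s=sense();R=Ro.from_euler('xyz',s['eef_rot']).as_matrix();print(s['position'],R.round(3),np.degrees(np.arctan2(R[1,1],R[0,1])))
im=save('wrist','w1.png')
for t in ['caddy_loose','loop_grip','loop_ridge']:
    for r in tip_of(t,'wrist')[:3]: print(t,round(r['score'],2),toworld('wrist',r['centre'],s).round(4))
```

```text
[0.46648707 0.28526286 0.33507191] [[-0.001  0.384  0.923]
 [ 0.005  0.923 -0.384]
 [-1.     0.004 -0.003]] 67.43913928818326
caddy_loose 0.95 [ 0.4888  0.299  -0.001 ]
caddy_loose 0.9 [ 0.4054  0.262  -0.0019]
loop_grip 0.7 [0.4884 0.2967 0.0996]
loop_ridge 0.85 [0.4892 0.2942 0.119 ]
loop_ridge 0.72 [0.4059 0.2603 0.1165]
```

View pics/w1.png

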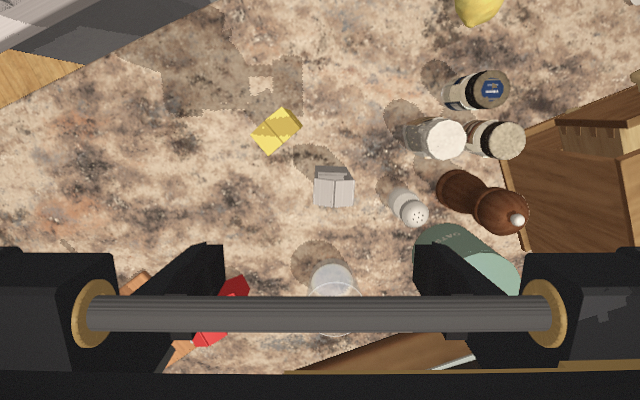

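Run:
```python
from h import *
a=cv2.imread('pics/w1.png')[145:225,280:440]
cv2.imwrite('pics/c3.png',cv2.resize(a,None,fx=5,fy=5,interpolation=cv2.INTER_CUBIC))
def backw(uv,z,s):
    c=camera_params('wrist');K=np.array(c['K']);p=np.array([(uv[0]-K[0,2])/K[0,0],(uv[1]-K[1,2])/K[1,1]]);q=p.copy()
    for _ in range(10): q=p/(1+c['k1']*(q@q))
    o=toworld('wrist',[0,0,0],s);d=toworld('wrist',np.r_[q,1],s)-o;return o+d*(z-o[2])/d[2]
```

```text
(no output)
```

View pics/c3.png

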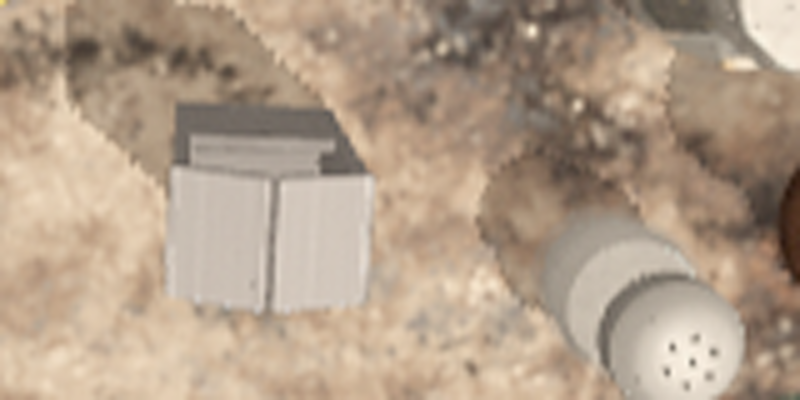

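```bash
cat >> h.py <<'E'
def backw(uv,z,s):
    c=camera_params('wrist');K=np.array(c['K']);p=np.array([(uv[0]-K[0,2])/K[0,0],(uv[1]-K[1,2])/K[1,1]]);q=p.copy()
    for _ in range(10): q=p/(1+c['k1']*(q@q))
    o=toworld('wrist',[0,0,0],s);d=toworld('wrist',np.r_[q,1],s)-o;return o+d*(z-o[2])/d[2]
E
python3 - <<'E'
from h import *
s=sense()
P=[(173,167),(373,175),(167,300),(362,302),(273,178),(268,312)];Z=[.114]*4+[.123]*2
W=[backw((280+u/5-.4,145+v/5-.4),z,s) for (u,v),z in zip(P,Z)]
for w in W: print(w.round(4))
an=lambda a,b:np.degrees(np.arctan2(*(b-a)[1::-1]))
print(an(W[0],W[1]),an(W[2],W[3]),an(W[4],W[5])+90,an(W[0],W[2])+90,an(W[1],W[3])+90)
print(np.mean(W[:4],0),np.mean(W[4:],0),[np.linalg.norm(W[a]-W[b]) for a,b in[(0,1),(2,3),(0,2),(4,5)]])
E
```

```text
[0.4691 0.2715 0.114 ]
[0.488  0.3108 0.114 ]
[0.496  0.2583 0.114 ]
[0.5136 0.2979 0.114 ]
[0.4783 0.2908 0.123 ]
[0.5051 0.2785 0.123 ]
64.35928505777004 66.0674836155796 65.22045572302157 63.913912806206056 63.29948960123568
[0.4916846 0.2846288 0.114    ] [0.49166232 0.28464336 0.123     ] [np.float64(0.04362144018732232), np.float64(0.04334312733278548), np.float64(0.02997347059645227), np.float64(0.02953452966937669)]
```

Request:
apply_moves(commands=[0.088, 0.006, 0.001, -0.034, 0, 0, -0.7, 0.088, 0.006, 0.001, -0.034, 0, 0, -0.7, 0.088, 0.006, 0.001, -0.034, 0, 0, -0.7, 0.088, 0.006, 0.001, -0.033, 0, 0, -0.7, 0.088, 0, 0, 0, 0, 0, 0, 0.088, 0, 0, 0, 0, 0, 0])

```text
clock: 4.2
position: [0.4934, 0.2805, 0.2004]
eef_rot: [-1.354, 1.57, -1.81]
ft_force: [-0.0, 0.6, 0.4]
grip_width: 0.0879
```

Run:
```python
from h import *
s=sense();R=Ro.from_euler('xyz',s['eef_rot']).as_matrix();print(s['position'],R.round(3),np.degrees(np.arctan2(R[1,1],R[0,1])))
im=save('wrist','w2.png')
for t in ['caddy_loose','loop_grip','loop_ridge']:
    for r in tip_of(t,'wrist')[:2]: print(t,round(r['score'],2),toworld('wrist',r['centre'],s).round(4))
cv2.imwrite('pics/c4.png',cv2.resize(im[150:260,230:400,::-1],None,fx=4.5,fy=4.5,interpolation=cv2.INTER_CUBIC))
```

```text
[0.49342732 0.28049929 0.20041597] [[-0.     0.44   0.898]
 [-0.001  0.898 -0.44 ]
 [-1.    -0.001  0.   ]] 63.8939980157113
caddy_loose 0.84 [0.4891 0.2937 0.0006]
caddy_loose 0.56 [ 0.4024  0.2617 -0.0025]
loop_grip 0.59 [0.4024 0.2626 0.0978]
loop_grip 0.56 [0.4921 0.2963 0.0991]
loop_ridge 0.94 [0.4875 0.2958 0.12  ]
loop_ridge 0.86 [0.4056 0.2624 0.1195]
```

View pics/c4.png

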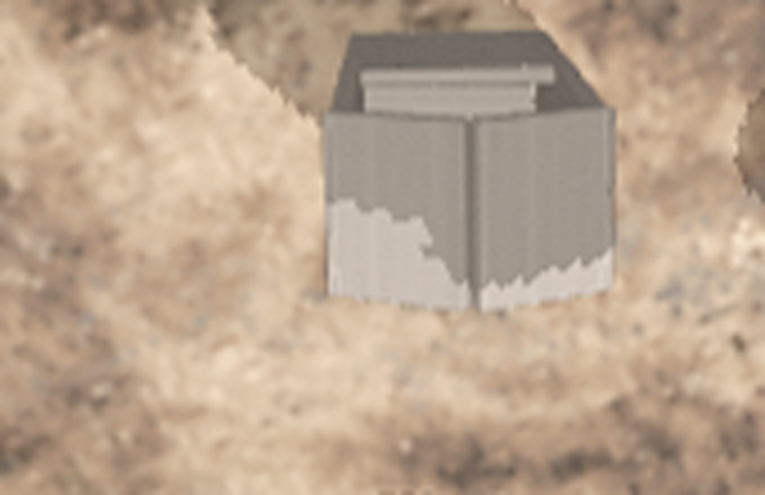

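View pics/w2.png

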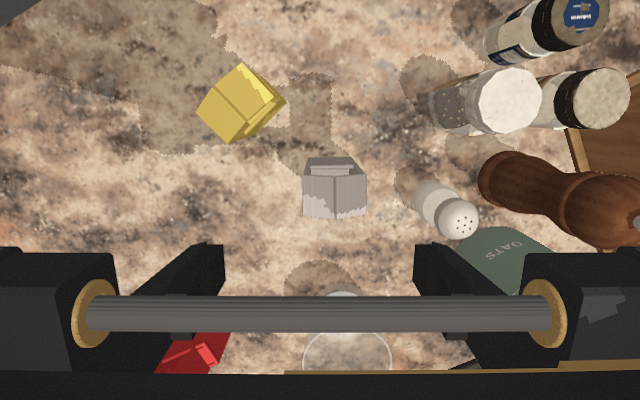

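Run:
```python
from h import *
s=sense();print(s['position'])
P=[(328,113),(612,110),(328,293),(610,288),(470,120),(475,308)];Z=[.114]*4+[.123]*2
W=[backw((230+u/4.5-.4,150+v/4.5-.4),z,s) for (u,v),z in zip(P,Z)]
for w in W: print(w.round(4))
an=lambda a,b:np.degrees(np.arctan2(*(b-a)[1::-1]))
print(an(W[0],W[1]),an(W[2],W[3]),an(W[4],W[5])+90,an(W[0],W[2])+90,an(W[1],W[3])+90)
print(np.mean(W[:4],0),np.mean(W[4:],0),[np.linalg.norm(W[a]-W[b]) for a,b in[(0,1),(2,3),(0,2),(4,5)]])
```

```text
[0.49379825 0.28207545 0.20166845]
[0.467  0.2838 0.114 ]
[0.4857 0.3232 0.114 ]
[0.4927 0.2708 0.114 ]
[0.5116 0.3113 0.114 ]
[0.4759 0.3032 0.123 ]
[0.5025 0.2914 0.123 ]
64.56655120982968 64.9815974484064 66.13727807928876 63.25953743487503 65.36481943555285
[0.48925285 0.29724924 0.114     ] [0.4892063  0.29732081 0.123     ] [np.float64(0.04363237193290566), np.float64(0.044688259038261686), np.float64(0.028830765459121832), np.float64(0.02908435295641418)]
```

Run:
```python
from h import *
for i in range(5):
    s=sense();R=Ro.from_euler('xyz',s['eef_rot']).as_matrix();print(s['clock'],s['position'],np.degrees(np.arctan2(R[1,1],R[0,1])),s['ft_force'].round(2));camera('top')
```

```text
4.4 [0.49379825 0.28207545 0.20166845] 63.97591579347358 [-0.14  0.07 -0.32]
4.45 [0.49365705 0.28203248 0.20137752] 63.985328052173806 [ 0.29 -0.13  0.38]
4.5 [0.49351963 0.2820038  0.20105666] 63.98925029367331 [-0.25 -0.15  0.99]
4.55 [0.49337288 0.28194035 0.200739  ] 63.99499184324417 [-0.14 -0.65 -0.18]
4.6 [0.49324595 0.28190191 0.20047575] 63.99680597770635 [-0.42 -0.73 -0.87]
```

Request:
apply_moves(commands=[0.088, -0.004, 0.014, -0.02, 0, 0, 0.8, 0.088, 0, 0, -0.03, 0, 0, 0, 0.088, 0, 0, -0.03, 0, 0, 0, 0.088, 0, 0, -0.02, 0, 0, 0, 0.088, 0, 0, -0.018, 0, 0, 0, 0.088, 0, 0, 0, 0, 0, 0, 0.088, 0, 0, 0, 0, 0, 0])

```text
clock: 5.35
position: [0.4892, 0.2962, 0.0821]
eef_rot: [1.642, 1.57, 1.202]
ft_force: [-0.3, 0.7, 0.4]
grip_width: 0.088
```

Run:
```python
from h import *
s=sense();print(s['position'])
save('wrist','w3.png')
```

```text
[0.48915369 0.29615116 0.08212573]
```

View pics/w3.png

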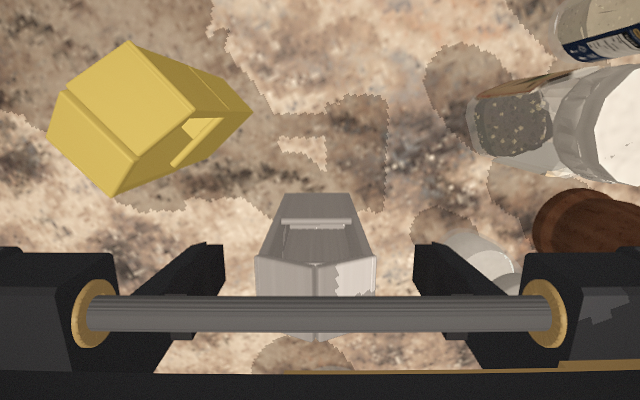

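Request:
apply_moves(commands=[0.04, 0, 0, 0, 0, 0, 0, 0.04, 0, 0, 0, 0, 0, 0, 0.04, 0, 0, 0, 0, 0, 0, 0.04, 0, 0, 0, 0, 0, 0, 0.04, 0, 0, 0, 0, 0, 0, 0.04, 0, 0, 0, 0, 0, 0], newtons=25)

```text
clock: 6.0
position: [0.489, 0.2957, 0.0817]
eef_rot: [-1.156, 1.571, -1.596]
ft_force: [-0.2, -0.7, 0.9]
grip_width: 0.0435
```

Request:
apply_moves(commands=[0.04, 0, 0, 0.01, 0, 0, 0, 0.04, 0, 0, 0.02, 0, 0, 0, 0.04, 0, 0, 0.03, 0, 0, 0, 0.04, 0, 0, 0.03, 0, 0, 0, 0.04, 0, 0, 0.03, 0, 0, 0, 0.04, 0, 0, 0, 0, 0, 0])

```text
clock: 6.6
position: [0.4907, 0.2976, 0.2061]
eef_rot: [1.01, 1.564, 0.57]
ft_force: [-0.1, -0.0, -1.9]
grip_width: 0.0438
```

Run:
```python
from h import *
for i in range(3):
  for n in ['top','side']:
    im=save(n,f'{n}_b{i}.png')
    for t in ['hook_end','hook_root','caddy_hung','hook_stand']:
      for r in tip_of(t,n)[:2]:
        w=toworld(n,r['centre'])
        if w[1]<0.02: print(n,t,round(r['score'],2),w.round(4))
a=cv2.imread('pics/top_b0.png')[140:230,305:385];cv2.imwrite('pics/c5.png',cv2.resize(a,None,fx=6.5,fy=6.5,interpolation=cv2.INTER_CUBIC))
a=cv2.imread('pics/side_b0.png')[150:245,265:365];cv2.imwrite('pics/c6.png',cv2.resize(a,None,fx=6,fy=6,interpolation=cv2.INTER_CUBIC))
print(sense()['grip_width'],sense()['ft_force'])
```

```text
top hook_end 0.64 [ 0.4956 -0.0896  0.1764]
top hook_root 0.7 [ 0.6464 -0.0501  0.1798]
top caddy_hung 0.88 [ 0.567  -0.0751  0.0632]
top hook_stand 0.67 [ 0.6467 -0.0444  0.0014]
side hook_end 0.69 [ 0.4945 -0.0895  0.1828]
side hook_stand 0.96 [ 0.6476 -0.0523  0.0023]
top hook_end 0.65 [ 0.4976 -0.0876  0.1787]
top hook_root 0.55 [ 0.647  -0.0525  0.1809]
top caddy_hung 0.93 [ 0.5656 -0.0769  0.0651]
top hook_stand 0.58 [ 0.6479 -0.0468 -0.001 ]
side hook_end 0.78 [ 0.4963 -0.0883  0.1852]
side hook_stand 0.92 [ 0.6472 -0.0559  0.0026]
top hook_end 0.79 [ 0.4967 -0.0885  0.1767]
top hook_root 0.69 [ 0.6497 -0.0532  0.1812]
top caddy_hung 0.89 [ 0.5674 -0.0743  0.0656]
top hook_stand 0.62 [ 0.6431 -0.0462 -0.0008]
side hook_end 0.63 [ 0.4944 -0.0937  0.1817]
side hook_root 0.61 [ 0.4944 -0.0901  0.1808]
side hook_stand 0.69 [ 0.6494 -0.0522  0.0013]
0.04382828717968799 [ 0.31489637  0.09289233 -1.31629257]
```

View pics/c5.png

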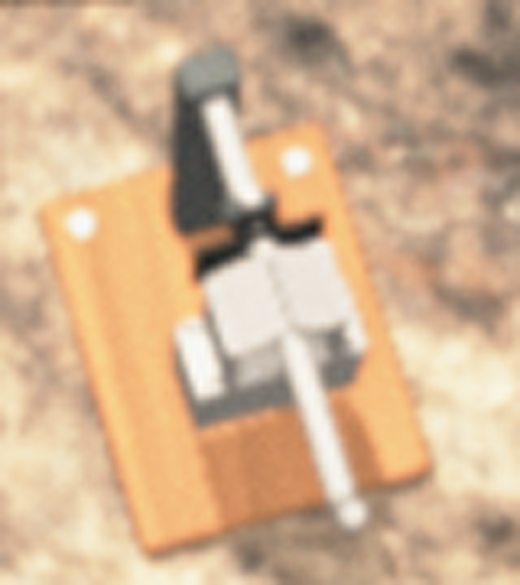

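View pics/c6.png

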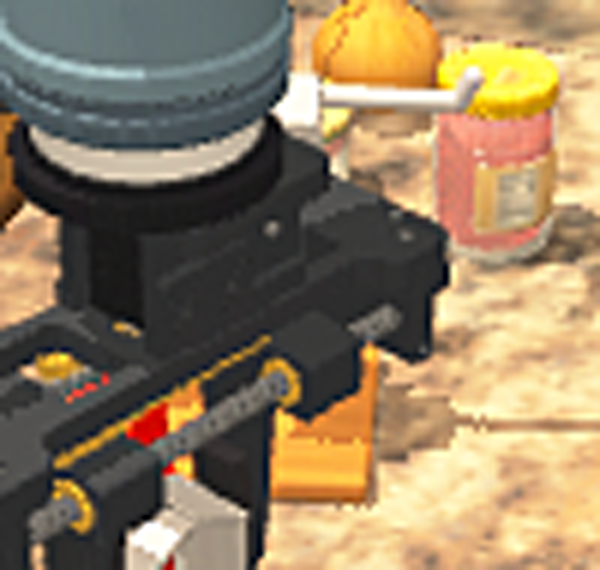

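```bash
cat >> h.py <<'E'
def back(n,uv,z):
    c=camera_params(n);K=np.array(c['K']);p=np.array([(uv[0]-K[0,2])/K[0,0],(uv[1]-K[1,2])/K[1,1]]);q=p.copy()
    for _ in range(10): q=p/(1+c['k1']*(q@q))
    R=np.array(c['R']);o=-R.T@np.array(c['t']);d=R.T@np.r_[q,1];return o+d*(z-o[2])/d[2]
E
python3 - <<'E'
from h import *
f=lambda u,v,z:back('top',(305+u/6.5-.4,140+v/6.5-.4),z)
for nm,p in dict(rodA=(218,105,.183),rodB=(250,205,.183),rodC=(295,345,.183),rodD=(335,470,.183),tip=(352,513,.197),post=(210,70,.192),ridge1=(265,240,.191),ridge2=(288,330,.191),nearL=(205,280,.182),nearR=(310,240,.182),farL=(240,365,.182),farR=(362,310,.182),stopL=(198,272,.18),stopR=(322,225,.18),baseBL=(40,208,.014),baseBR=(318,122,.014),baseFL=(150,553,.014),baseFR=(432,465,.014)).items(): print(nm,f(*p).round(4))
E
```

```text
rodA [ 0.6376 -0.0551  0.183 ]
rodB [ 0.6009 -0.064   0.183 ]
rodC [ 0.5503 -0.0762  0.183 ]
rodD [ 0.5061 -0.0868  0.183 ]
tip [ 0.4883 -0.0903  0.197 ]
post [ 0.6475 -0.0527  0.192 ]
ridge1 [ 0.5858 -0.0678  0.191 ]
ridge2 [ 0.5537 -0.0736  0.191 ]
nearL [ 0.5752 -0.0469  0.182 ]
nearR [ 0.5875 -0.0839  0.182 ]
farL [ 0.5446 -0.057   0.182 ]
farR [ 0.5617 -0.1     0.182 ]
stopL [ 0.5787 -0.0448  0.18  ]
stopR [ 0.5933 -0.0885  0.18  ]
baseBL [0.6544 0.0096 0.014 ]
baseBR [ 0.6845 -0.1034  0.014 ]
baseFL [ 0.5127 -0.0264  0.014 ]
baseFR [ 0.5417 -0.1385  0.014 ]
```

Request:
apply_moves(commands=[0.04, 0, 0, 0.04, 0, 0, 0, 0.04, -0.008, -0.044, 0, 0, 0, 4.3, 0.04, -0.008, -0.044, 0, 0, 0, 4.3, 0.04, -0.008, -0.044, 0, 0, 0, 4.3, 0.04, -0.008, -0.044, 0, 0, 0, 4.3, 0.04, -0.008, -0.044, 0, 0, 0, 4.3, 0.04, -0.008, -0.044, 0, 0, 0, 4.3, 0.04, -0.008, -0.044, 0, 0, 0, 4.3])

```text
clock: 8.9
position: [0.4325, -0.014, 0.2419]
eef_rot: [-0.868, 1.57, -0.78]
ft_force: [0.7, -0.2, -1.4]
grip_width: 0.0437
```

Request:
apply_moves(commands=[0.04, -0.006, -0.048, 0, 0, 0, 4.4, 0.04, -0.006, -0.048, 0, 0, 0, 4.4, 0.04, 0, 0, -0.03, 0, 0, 0, 0.04, 0, 0, -0.034, 0, 0, 0, 0.04, 0, 0, 0, 0, 0, 0, 0.04, 0, 0, 0, 0, 0, 0, 0.04, 0, 0, 0, 0, 0, 0])

```text
clock: 9.6
position: [0.4222, -0.1077, 0.1792]
eef_rot: [-0.499, 1.568, -0.258]
ft_force: [0.3, -0.1, -1.5]
grip_width: 0.0443
```

Run:
```python
from h import *
s=sense();R=Ro.from_euler('xyz',s['eef_rot']).as_matrix();print(s['position'],R.round(3),np.degrees(np.arctan2(R[1,1],R[0,1])),s['grip_width'],s['ft_force'])
for n in ['wrist','side','top']:
  s=sense();save(n,n+'5.png')
  for t in ['hook_end','caddy_loose','loop_ridge']:
    for r in tip_of(t,n)[:3]: print(n,t,round(r['score'],2),toworld(n,r['centre'],s).round(4))
a=cv2.imread('pics/side5.png')[110:260,250:400];cv2.imwrite('pics/c7.png',cv2.resize(a,None,fx=4,fy=4,interpolation=cv2.INTER_CUBIC))
```

```text
[ 0.42223786 -0.10772388  0.1792203 ] [[ 0.002 -0.238  0.971]
 [-0.001  0.971  0.238]
 [-1.    -0.001  0.002]] 103.7761017916697 0.04426500187051826 [ 0.31002857 -0.12198647 -1.49371111]
wrist caddy_loose 0.58 [ 0.4225 -0.1088  0.0959]
wrist loop_ridge 0.69 [ 0.4214 -0.1079  0.2163]
side hook_end 0.75 [ 0.4962 -0.0924  0.1806]
side caddy_loose 0.65 [0.4023 0.2591 0.0048]
side caddy_loose 0.55 [ 0.4229 -0.1097  0.1024]
side loop_ridge 0.71 [0.3999 0.2606 0.1185]
side loop_ridge 0.66 [ 0.4212 -0.1141  0.2123]
top hook_end 0.88 [ 0.4932 -0.09    0.1789]
top caddy_loose 0.83 [ 0.401   0.2581 -0.0006]
top loop_ridge 0.91 [0.4033 0.2612 0.116 ]
top loop_ridge 0.16 [ 0.6402 -0.2812  0.0008]
```

View pics/wrist5.png

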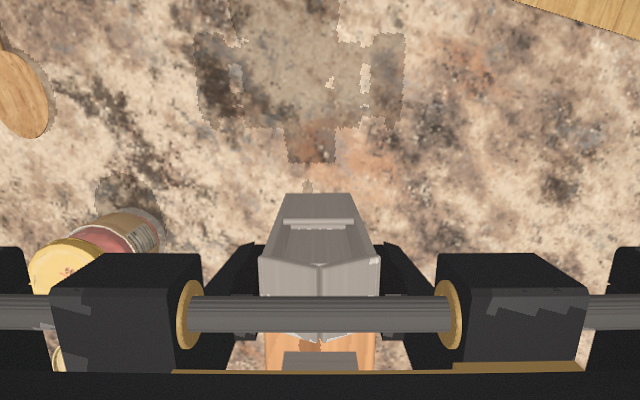

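View pics/c7.png

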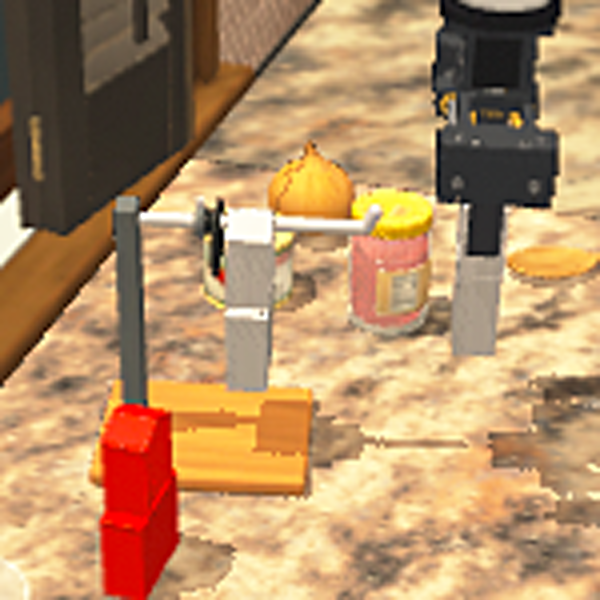

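Request:
apply_moves(commands=[0.04, 0.0125, 0.003, 0, 0, 0, 0, 0.04, 0.0125, 0.003, 0, 0, 0, 0, 0.04, 0.0125, 0.003, 0, 0, 0, 0, 0.04, 0.0125, 0.003, 0, 0, 0, 0])

```text
clock: 10.6
position: [0.4726, -0.0956, 0.1777]
eef_rot: [0.538, 1.57, 0.778]
ft_force: [0.1, -0.2, -1.2]
grip_width: 0.0439
```

Request:
apply_moves(commands=[0.04, 0.0125, 0.003, 0, 0, 0, 0, 0.04, 0.0125, 0.003, 0, 0, 0, 0, 0.04, 0.0125, 0.003, 0, 0, 0, 0, 0.04, 0.0125, 0.003, 0, 0, 0, 0, 0.04, 0, 0, 0, 0, 0, 0, 0.04, 0, 0, 0, 0, 0, 0])

```text
clock: 11.2
position: [0.5209, -0.0841, 0.1775]
eef_rot: [2.69, 1.57, 2.929]
ft_force: [0.2, -0.3, -1.9]
grip_width: 0.0437
```

Run:
```python
from h import *
s=sense();print(s['position'],s['grip_width'],s['ft_force'])
for n in ['side','wrist']: save(n,n+'6.png')
a=cv2.imread('pics/side6.png')[130:230,260:380];cv2.imwrite('pics/c8.png',cv2.resize(a,None,fx=5.5,fy=5.5,interpolation=cv2.INTER_CUBIC))
```

```text
[ 0.52088346 -0.08408074  0.17754655] 0.04370413942211026 [ 0.18604159 -0.26905493 -1.90940817]
```

View pics/c8.png

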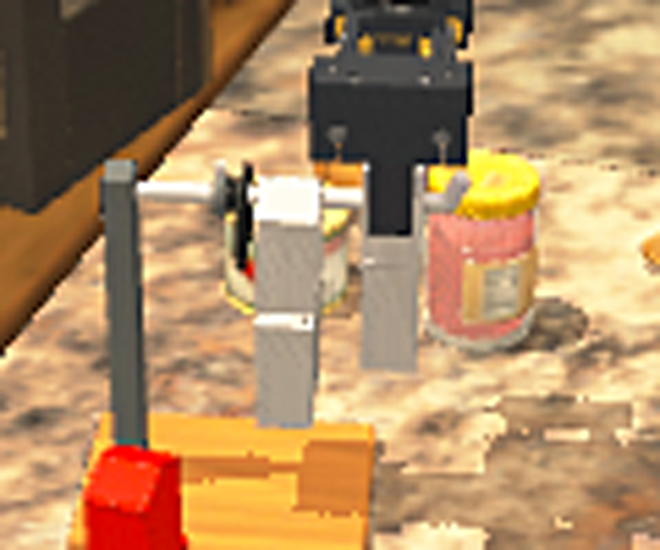

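View pics/wrist6.png

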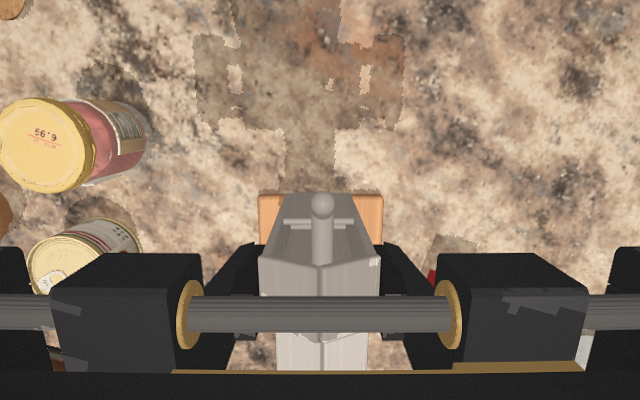

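Request:
apply_moves(commands=[0.04, 0, 0, -0.008, 0, 0, 0, 0.04, 0, 0, -0.006, 0, 0, 0, 0.04, 0, 0, -0.006, 0, 0, 0, 0.04, 0, 0, -0.003, 0, 0, 0, 0.04, 0, 0, -0.001, 0, 0, 0, 0.04, 0, 0, -0.001, 0, 0, 0, 0.04, 0, 0, 0, 0, 0, 0])

```text
clock: 12.0
position: [0.5211, -0.0842, 0.1527]
eef_rot: [0.159, 1.571, 0.398]
ft_force: [-0.5, 0.0, -1.5]
grip_width: 0.0439
```

Request:
apply_moves(commands=[0.04, 0, 0, -0.001, 0, 0, 0, 0.04, 0, 0, -0.001, 0, 0, 0, 0.04, 0, 0, 0, 0, 0, 0])

```text
clock: 12.3
position: [0.5209, -0.0843, 0.1506]
eef_rot: [-2.976, 1.571, -2.737]
ft_force: [0.3, -0.2, -1.4]
grip_width: 0.0436
```

Request:
apply_moves(commands=[0.04, 0, 0, -0.001, 0, 0, 0, 0.04, 0, 0, 0, 0, 0, 0])

```text
clock: 12.5
position: [0.5211, -0.0842, 0.1498]
eef_rot: [-0.631, 1.571, -0.392]
ft_force: [0.1, -0.7, -0.5]
grip_width: 0.0439
```

Request:
apply_moves(commands=[0.04, 0, 0, -0.0005, 0, 0, 0, 0.04, 0, 0, 0, 0, 0, 0])

```text
clock: 12.7
position: [0.5212, -0.0842, 0.1497]
eef_rot: [-1.286, 1.57, -1.047]
ft_force: [-2.6, 0.0, 5.9]
grip_width: 0.044
```

Request:
apply_moves(commands=[0.04, 0, 0, 0.0004, 0, 0, 0, 0.04, 0, 0, 0, 0, 0, 0])

```text
clock: 12.9
position: [0.5211, -0.0842, 0.1498]
eef_rot: [-0.379, 1.57, -0.14]
ft_force: [-0.5, -0.3, 3.6]
grip_width: 0.0435
```

Request:
apply_moves(commands=[0.06, 0, 0, 0, 0, 0, 0, 0.06, 0, 0, 0, 0, 0, 0, 0.06, 0, 0, 0, 0, 0, 0, 0.06, 0, 0, 0, 0, 0, 0])

```text
clock: 13.3
position: [0.521, -0.0842, 0.1495]
eef_rot: [1.582, 1.571, 1.821]
ft_force: [0.3, 0.2, 0.2]
grip_width: 0.0603
```

Run:
```python
from h import *
s=sense();print(s['position'],s['grip_width'],s['ft_force'])
for n in ['side','wrist']: save(n,n+'7.png')
a=cv2.imread('pics/side7.png')[130:230,260:380];cv2.imwrite('pics/c9.png',cv2.resize(a,None,fx=5.5,fy=5.5,interpolation=cv2.INTER_CUBIC))
```

```text
[ 0.5209961  -0.0842275   0.14953944] 0.06027054365663859 [0.3301842  0.15494385 0.20182351]
```

View pics/c9.png

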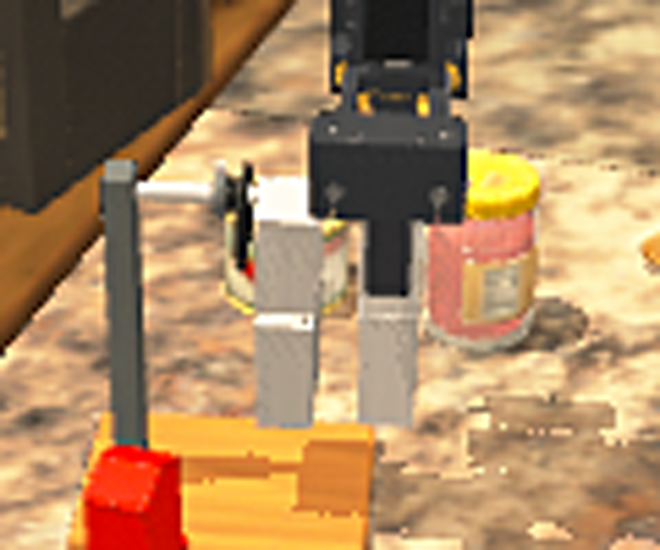

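View pics/wrist7.png

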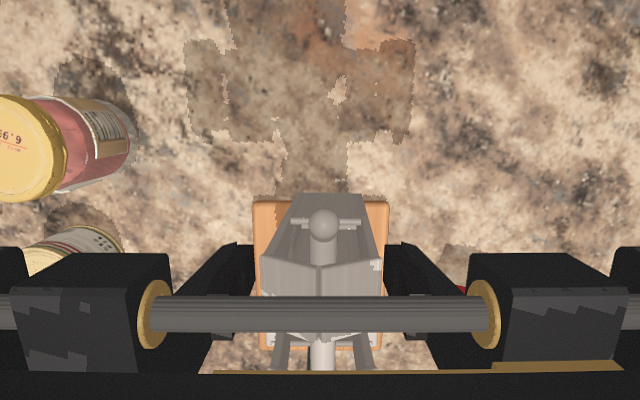

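Request:
apply_moves(commands=[0.04, 0, 0, 0, 0, 0, 0, 0.04, 0, 0, 0, 0, 0, 0, 0.04, 0, 0, 0, 0, 0, 0, 0.04, 0, 0, 0, 0, 0, 0, 0.04, 0, 0, 0, 0, 0, 0], newtons=20)

```text
clock: 13.9
position: [0.521, -0.0841, 0.1496]
eef_rot: [1.443, 1.571, 1.682]
ft_force: [0.3, 0.4, 0.1]
grip_width: 0.0435
```

Request:
apply_moves(commands=[0.04, 0.0029, 0.0007, 0, 0, 0, 0, 0.04, 0.0029, 0.0007, 0, 0, 0, 0, 0.04, 0.0029, 0.0007, 0, 0, 0, 0, 0.04, 0.0029, 0.0007, 0, 0, 0, 0, 0.04, 0, 0, 0, 0, 0, 0])

```text
clock: 14.4
position: [0.5334, -0.0812, 0.1496]
eef_rot: [0.167, 1.57, 0.407]
ft_force: [0.1, 0.6, -0.5]
grip_width: 0.0435
```

Request:
apply_moves(commands=[0.04, 0.0019, 0.0005, 0, 0, 0, 0, 0.04, 0.0019, 0.0005, 0, 0, 0, 0, 0.04, 0, 0, 0, 0, 0, 0])

```text
clock: 14.7
position: [0.5368, -0.0804, 0.1496]
eef_rot: [0.025, 1.57, 0.264]
ft_force: [-1.2, 1.3, -0.8]
grip_width: 0.0439
```

Request:
apply_moves(commands=[0.04, 0.0019, 0.0005, 0, 0, 0, 0, 0.04, 0, 0, 0, 0, 0, 0])

```text
clock: 14.9
position: [0.5387, -0.0799, 0.1496]
eef_rot: [-0.058, 1.57, 0.181]
ft_force: [-0.8, 1.1, -0.4]
grip_width: 0.0436
```

Request:
apply_moves(commands=[0.04, 0.0015, 0.0004, 0, 0, 0, 0, 0.04, 0, 0, 0, 0, 0, 0])

```text
clock: 15.1
position: [0.5401, -0.0796, 0.1496]
eef_rot: [-0.083, 1.57, 0.156]
ft_force: [-1.0, 1.1, 0.8]
grip_width: 0.0436
```

Request:
apply_moves(commands=[0.04, 0.0015, 0.0004, 0, 0, 0, 0, 0.04, 0, 0, 0, 0, 0, 0])

```text
clock: 15.3
position: [0.541, -0.0793, 0.1496]
eef_rot: [-2.995, 1.57, -2.756]
ft_force: [-3.8, -0.2, 2.6]
grip_width: 0.0436
```

Run:
```python
from h import *
s=sense();print(s['position'],s['grip_width'],s['ft_force'])
for n in ['side']: save(n,n+'8.png')
a=cv2.imread('pics/side8.png')[130:230,260:380];cv2.imwrite('pics/c10.png',cv2.resize(a,None,fx=5.5,fy=5.5,interpolation=cv2.INTER_CUBIC))
```

```text
[ 0.54099591 -0.07925574  0.14957509] 0.0435815122961599 [-3.83529534 -0.23628488  2.61691787]
```

View pics/c10.png

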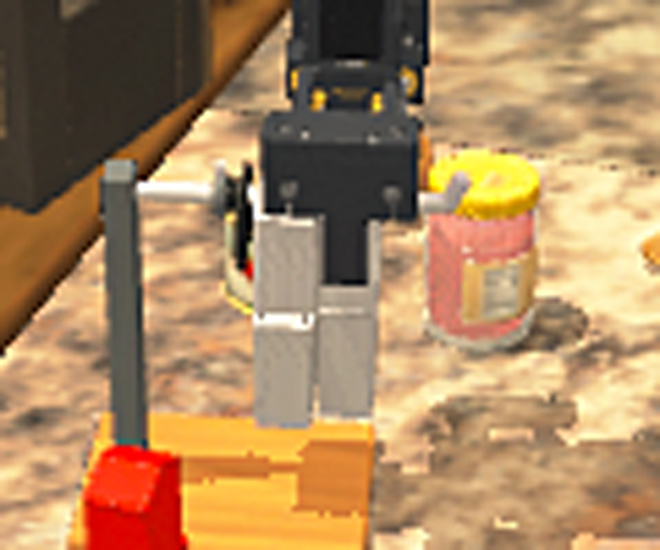

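Request:
apply_moves(commands=[0.04, 0.001, 0.0002, 0, 0, 0, 0, 0.04, 0, 0, 0, 0, 0, 0])

```text
clock: 15.55
position: [0.5419, -0.079, 0.1495]
eef_rot: [3.139, 1.57, -2.905]
ft_force: [-6.2, 0.3, 3.6]
grip_width: 0.0439
```

Request:
apply_moves(commands=[0.04, 0.001, 0.0003, 0, 0, 0, 0, 0.04, 0, 0, 0, 0, 0, 0])

```text
clock: 15.75
position: [0.5431, -0.0787, 0.1496]
eef_rot: [-2.906, 1.57, -2.667]
ft_force: [-5.1, 0.3, 2.1]
grip_width: 0.0438
```

Request:
apply_moves(commands=[0.04, 0.001, 0.0002, 0, 0, 0, 0, 0.04, 0, 0, 0, 0, 0, 0])

```text
clock: 15.95
position: [0.5443, -0.0785, 0.1496]
eef_rot: [-2.809, 1.571, -2.57]
ft_force: [-3.9, 0.6, 3.4]
grip_width: 0.0437
```

Request:
apply_moves(commands=[0.04, 0.001, 0.0002, 0.0002, 0, 0, 0, 0.04, 0, 0, 0, 0, 0, 0])

```text
clock: 16.15
position: [0.5454, -0.0783, 0.1496]
eef_rot: [0.908, 1.571, 1.147]
ft_force: [-2.5, 0.4, 0.2]
grip_width: 0.0437
```

Request:
apply_moves(commands=[0.04, 0.001, 0.0003, 0, 0, 0, 0, 0.04, 0, 0, 0, 0, 0, 0])

```text
clock: 16.35
position: [0.5455, -0.0782, 0.1496]
eef_rot: [-3.077, 1.569, -2.838]
ft_force: [-5.6, 0.3, 2.7]
grip_width: 0.0436
```

Request:
apply_moves(commands=[0.04, 0.001, 0.0002, 0, 0, 0, 0, 0.04, 0, 0, 0, 0, 0, 0])

```text
clock: 16.55
position: [0.5456, -0.0782, 0.1495]
eef_rot: [-3.082, 1.567, -2.843]
ft_force: [-8.7, -0.0, 5.9]
grip_width: 0.0436
```

Run:
```python
from h import *
s=sense();print(s['position'],s['eef_rot'],s['grip_width'],s['ft_force'],s['torque'])
R=Ro.from_euler('xyz',s['eef_rot']).as_matrix();print(R.round(4))
for n in ['side','wrist']: save(n,n+'9.png')
a=cv2.imread('pics/side9.png')[130:230,260:380];cv2.imwrite('pics/c11.png',cv2.resize(a,None,fx=5.5,fy=5.5,interpolation=cv2.INTER_CUBIC))
print(sense()['ft_force'])
```

```text
[ 0.54563949 -0.07816679  0.14953845] [-3.0816893   1.56685528 -2.84292928] 0.043625092946390234 [-8.70305782 -0.02512031  5.89772627] [-0.0113886   1.64436888 -0.05486986]
[[-3.800e-03 -2.365e-01  9.716e-01]
 [-1.200e-03  9.716e-01  2.365e-01]
 [-1.000e+00 -2.000e-04 -3.900e-03]]
[-9.41759645 -0.23877237  4.83963818]
```

View pics/c11.png

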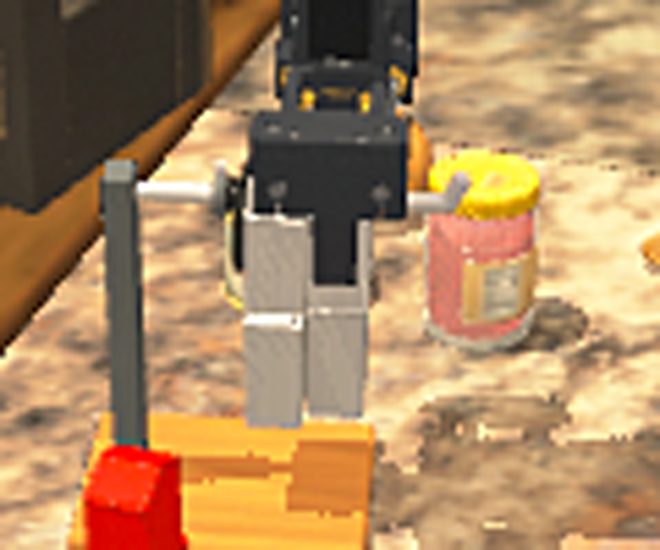

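View pics/wrist9.png

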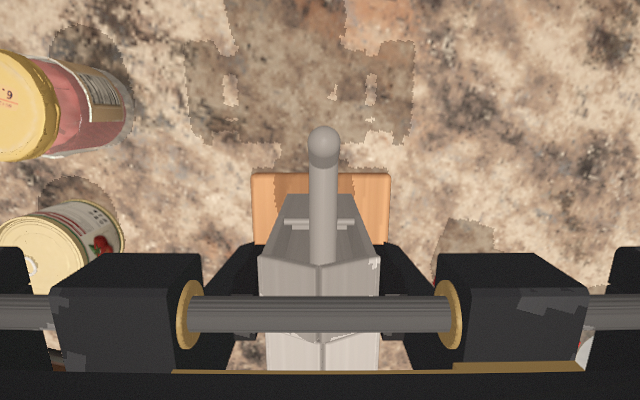

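Request:
apply_moves(commands=[0.04, 0, 0, 0.0005, 0, 0, 0, 0.04, 0, 0, 0, 0, 0, 0, 0.04, 0, 0, 0, 0, 0, 0])

```text
clock: 16.95
position: [0.5461, -0.0781, 0.1497]
eef_rot: [3.095, 1.568, -2.949]
ft_force: [-5.7, 0.1, -0.0]
grip_width: 0.0436
```

Request:
apply_moves(commands=[0.04, 0.0007, 0.0002, 0.0002, 0, 0, 0, 0.04, 0, 0, 0, 0, 0, 0])

```text
clock: 17.15
position: [0.5463, -0.078, 0.1496]
eef_rot: [3.098, 1.567, -2.947]
ft_force: [-6.6, 0.2, 0.3]
grip_width: 0.0439
```

Request:
apply_moves(commands=[0.04, 0.0007, 0.0002, 0.0002, 0, 0, 0, 0.04, 0, 0, 0, 0, 0, 0])

```text
clock: 17.35
position: [0.5465, -0.078, 0.1497]
eef_rot: [3.11, 1.566, -2.935]
ft_force: [-8.7, -0.8, -0.4]
grip_width: 0.0439
```

Request:
apply_moves(commands=[0.04, 0.0005, 0.0001, 0.0001, 0, 0, 0, 0.04, 0, 0, 0, 0, 0, 0])

```text
clock: 17.55
position: [0.5466, -0.0779, 0.1496]
eef_rot: [3.11, 1.565, -2.934]
ft_force: [-9.4, -1.4, -0.1]
grip_width: 0.0437
```

Request:
apply_moves(commands=[0.04, 0.0005, 0.0001, 0.0001, 0, 0, 0, 0.04, 0, 0, 0, 0, 0, 0, 0.04, 0, 0, 0, 0, 0, 0])

```text
clock: 17.85
position: [0.5468, -0.0779, 0.1496]
eef_rot: [3.108, 1.564, -2.936]
ft_force: [-10.4, -1.5, 1.0]
grip_width: 0.0437
```

Request:
apply_moves(commands=[0.04, 0.0003, 0.0001, 0.0003, 0, 0, 0, 0.04, 0, 0, 0, 0, 0, 0, 0.04, 0, 0, 0, 0, 0, 0, 0.04, 0, 0, 0, 0, 0, 0, 0.04, 0, 0, 0, 0, 0, 0, 0.04, 0, 0, 0, 0, 0, 0])

```text
clock: 18.45
position: [0.5471, -0.0779, 0.1497]
eef_rot: [3.094, 1.564, -2.95]
ft_force: [-9.2, -1.4, -2.1]
grip_width: 0.044
```

Run:
```python
from h import *
s=sense();print(s['position'],s['grip_width'],s['ft_force'],s['torque'])
for n in ['side','wrist']: save(n,n+'10.png')
a=cv2.imread('pics/side10.png')[130:230,260:380];cv2.imwrite('pics/c12.png',cv2.resize(a,None,fx=5.5,fy=5.5,interpolation=cv2.INTER_CUBIC))
```

```text
[ 0.54706034 -0.07786245  0.14969878] 0.044004244450710286 [-9.17604236 -1.36607652 -2.05562684] [-0.11221741  1.57817718  0.05094006]
```

View pics/c12.png

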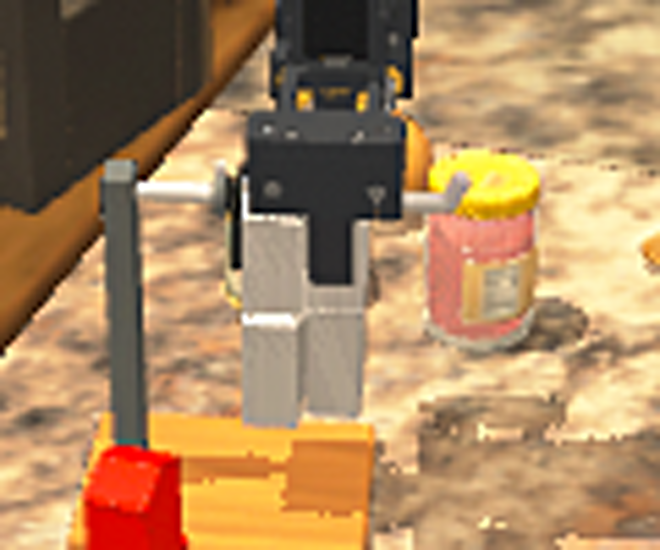

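Request:
apply_moves(commands=[0.04, -0.0005, -0.0001, -0.0002, 0, 0, 0, 0.04, -0.0005, -0.0001, -0.0002, 0, 0, 0, 0.04, -0.0005, -0.0001, -0.0002, 0, 0, 0, 0.04, 0, 0, 0, 0, 0, 0])

```text
clock: 18.95
position: [0.5467, -0.0779, 0.1497]
eef_rot: [3.11, 1.567, -2.935]
ft_force: [-6.9, -0.4, -0.6]
grip_width: 0.0439
```

Request:
apply_moves(commands=[0.04, -0.0005, -0.0001, -0.0002, 0, 0, 0, 0.04, -0.0005, -0.0001, -0.0002, 0, 0, 0, 0.04, 0, 0, 0, 0, 0, 0])

```text
clock: 19.25
position: [0.5465, -0.078, 0.1496]
eef_rot: [3.131, 1.569, -2.913]
ft_force: [-4.4, -0.4, -0.5]
grip_width: 0.0437
```

Request:
apply_moves(commands=[0.04, -0.0005, -0.0001, -0.0001, 0, 0, 0, 0.04, 0, 0, 0, 0, 0, 0, 0.04, 0, 0, 0, 0, 0, 0])

```text
clock: 19.55
position: [0.5463, -0.078, 0.1497]
eef_rot: [-3.132, 1.569, -2.893]
ft_force: [-4.7, -0.8, -2.3]
grip_width: 0.0439
```

Request:
apply_moves(commands=[0.05, 0, 0, 0, 0, 0, 0, 0.05, 0, 0, 0, 0, 0, 0, 0.075, 0, 0, 0, 0, 0, 0, 0.075, 0, 0, 0, 0, 0, 0, 0.075, 0, 0, 0, 0, 0, 0])

```text
clock: 20.05
position: [0.5474, -0.0776, 0.1503]
eef_rot: [-0.208, 1.57, 0.032]
ft_force: [0.2, -0.6, -0.3]
grip_width: 0.0721
```

Run:
```python
from h import *
s=sense();print(s['position'],s['grip_width'],s['ft_force'],s['torque'])
for n in ['side','wrist']: save(n,n+'11.png')
a=cv2.imread('pics/side11.png')[130:230,260:380];cv2.imwrite('pics/c13.png',cv2.resize(a,None,fx=5.5,fy=5.5,interpolation=cv2.INTER_CUBIC))
```

```text
[ 0.5473693  -0.07759644  0.15030728] 0.07210794171420723 [ 0.22487752 -0.5734881  -0.28656854] [ 0.05309173 -0.09299939  0.06018829]
```

View pics/c13.png

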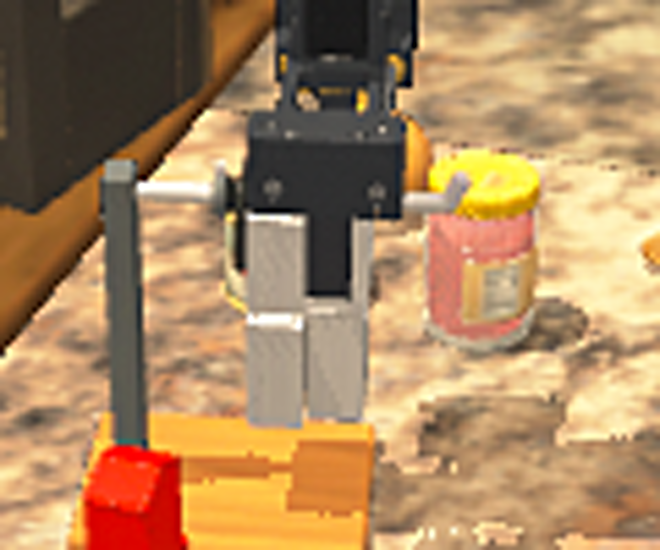

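View pics/wrist11.png

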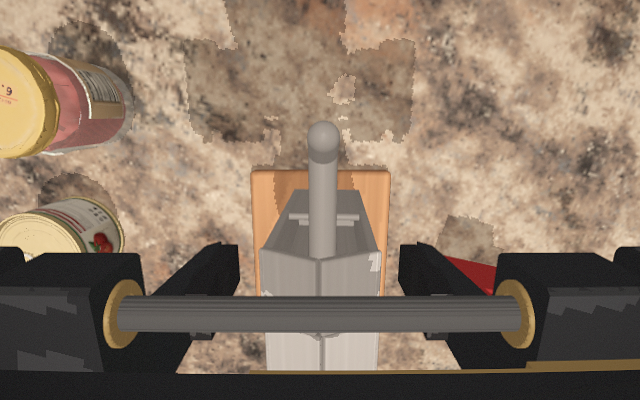

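Both hang; retreat straight up and clear, then check touching.

Request:
apply_moves(commands=[0.075, 0, 0, 0.01, 0, 0, 0, 0.075, 0, 0, 0.02, 0, 0, 0, 0.075, 0, 0, 0.03, 0, 0, 0, 0.075, 0, 0, 0.03, 0, 0, 0, 0.075, -0.02, -0.005, 0.03, 0, 0, 0, 0.075, -0.04, -0.01, 0.02, 0, 0, 0, 0.075, -0.04, -0.01, 0.02, 0, 0, 0, 0.075, 0, 0, 0, 0, 0, 0])

```text
clock: 20.95
position: [0.4442, -0.1053, 0.3123]
eef_rot: [-1.751, 1.565, -1.517]
ft_force: [0.5, -0.6, -0.5]
grip_width: 0.075
```

Run:
```python
from h import *
s=sense();print(s['position'],s['clock'])
for n in ['side','wrist','top']:
  s=sense();save(n,n+'12.png')
  for t in ['caddy_loose','caddy_hung','loop_ridge','jar_13','food_tin_12','glass_18']:
    for r in tip_of(t,n)[:3]: print(n,t,round(r['score'],2),toworld(n,r['centre'],s).round(4))
a=cv2.imread('pics/side12.png')[130:230,260:380];cv2.imwrite('pics/c14.png',cv2.resize(a,None,fx=6,fy=6,interpolation=cv2.INTER_CUBIC))
```

```text
[ 0.44420699 -0.10529916  0.31232613] 20.95
side caddy_loose 0.78 [0.4045 0.262  0.0069]
side caddy_loose 0.76 [ 0.5415 -0.0758  0.0728]
side caddy_hung 0.81 [0.5909 0.0822 0.    ]
side caddy_hung 0.62 [ 0.5744 -0.0722  0.0712]
side caddy_hung 0.2 [ 0.542  -0.0821  0.1698]
side loop_ridge 0.89 [0.4067 0.2588 0.1184]
side loop_ridge 0.71 [ 0.5435 -0.0809  0.1851]
side jar_13 0.73 [ 0.5187 -0.28    0.003 ]
side food_tin_12 0.69 [ 0.6513 -0.0552  0.001 ]
side food_tin_12 0.47 [ 0.6412 -0.2787  0.003 ]
wrist caddy_loose 0.88 [ 0.5458 -0.0737  0.0689]
wrist caddy_loose 0.59 [0.4053 0.2615 0.0011]
wrist caddy_hung 0.89 [ 0.5943  0.0773 -0.0016]
wrist loop_ridge 0.74 [ 0.5449 -0.0793  0.1866]
wrist jar_13 0.76 [ 0.5198 -0.2823  0.0028]
wrist food_tin_12 0.69 [ 0.6405 -0.2838 -0.0024]
top caddy_loose 0.91 [0.4052 0.2595 0.0008]
top caddy_loose 0.7 [ 0.5435 -0.0727  0.0662]
top caddy_hung 0.82 [ 0.5717 -0.0728  0.0634]
top caddy_hung 0.72 [ 0.5936  0.082  -0.003 ]
top loop_ridge 0.8 [0.4015 0.2601 0.1168]
top loop_ridge 0.55 [ 0.5444 -0.0852  0.1873]
top jar_13 0.54 [ 0.545  -0.072   0.0665]
top glass_18 0.95 [6.373e-01 2.368e-01 4.000e-04]
```

View pics/c14.png

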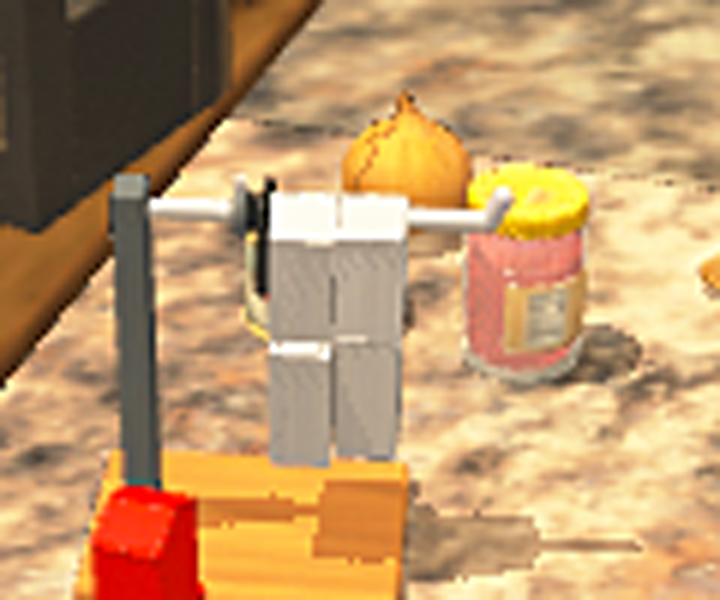

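View pics/wrist12.png

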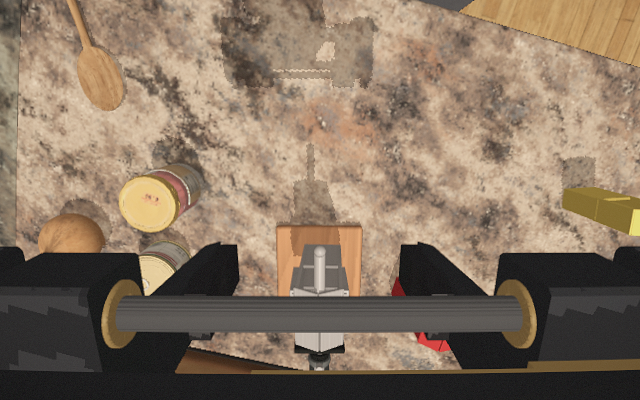

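Request:
apply_moves(commands=[0.075, -0.02, -0.005, 0, 0, 0, 0, 0.075, -0.02, -0.005, -0.02, 0, 0, 0, 0.075, 0, 0, -0.02, 0, 0, 0, 0.075, 0, 0, 0, 0, 0, 0, 0.075, 0, 0, 0, 0, 0, 0])

```text
clock: 22.5
position: [0.4074, -0.1124, 0.2706]
eef_rot: [0.795, 1.57, 1.035]
ft_force: [0.5, 0.2, 1.1]
grip_width: 0.0752
```

Run:
```python
from h import *
im=save('top','top13.png');a=im[140:230,305:385,::-1]
b=save('side','side13.png')[150:215,295:340,::-1]
a=cv2.resize(a,(480,540),interpolation=cv2.INTER_CUBIC);b=cv2.resize(b,(320,462),interpolation=cv2.INTER_CUBIC)
o=np.zeros((540,800,3),np.uint8);o[:,:480]=a;o[:462,480:]=b;cv2.imwrite('pics/c15.png',o)
print(sense()['position'])
```

```text
[ 0.40801877 -0.11242161  0.27107306]
```

View pics/c15.png

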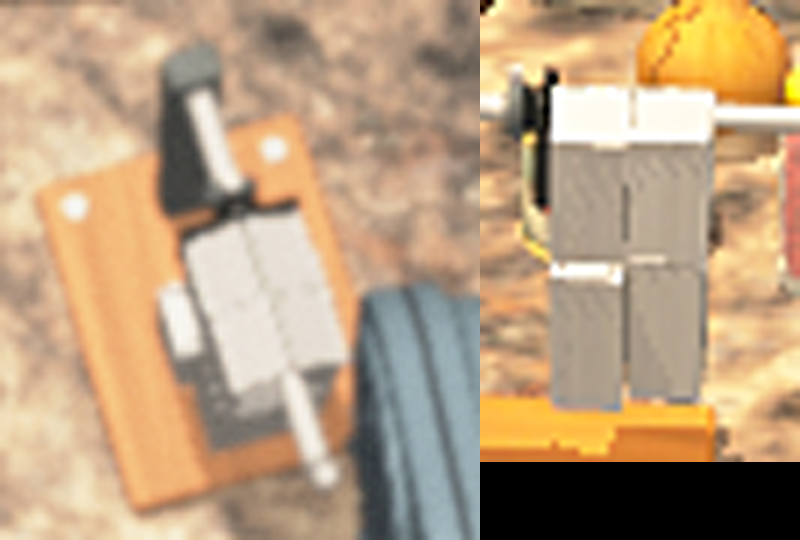

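Request:
apply_moves(commands=[0.075, 0.044, 0.011, 0, 0, 0, 0, 0.075, 0.044, 0.011, 0, 0, 0, 0, 0.075, 0.044, 0.011, 0, 0, 0, 0, 0.075, 0.044, 0.011, 0, 0, 0, 0, 0.075, 0, 0, -0.02, 0, 0, 0, 0.075, 0, 0, -0.01, 0, 0, 0, 0.075, 0, 0, 0, 0, 0, 0, 0.075, 0, 0, 0, 0, 0, 0])

```text
clock: 23.4
position: [0.5826, -0.0692, 0.2407]
eef_rot: [-1.79, 1.57, -1.552]
ft_force: [1.1, 0.3, 0.3]
grip_width: 0.075
```

Run:
```python
from h import *
im=save('wrist','wrist14.png');print(sense()['position'])
cv2.imwrite('pics/c16.png',cv2.resize(im[90:250,230:410,::-1],None,fx=3.7,fy=3.7,interpolation=cv2.INTER_CUBIC))
```

```text
[ 0.58283744 -0.06924383  0.24105844]
```

View pics/c16.png

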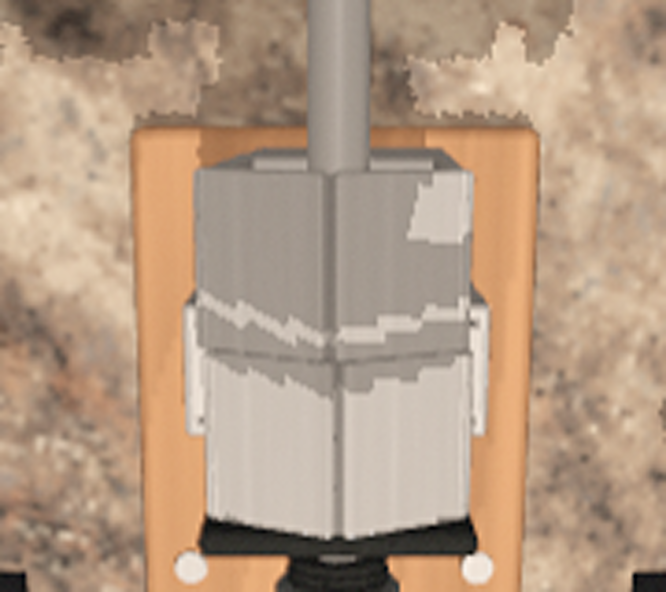

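View pics/wrist14.png

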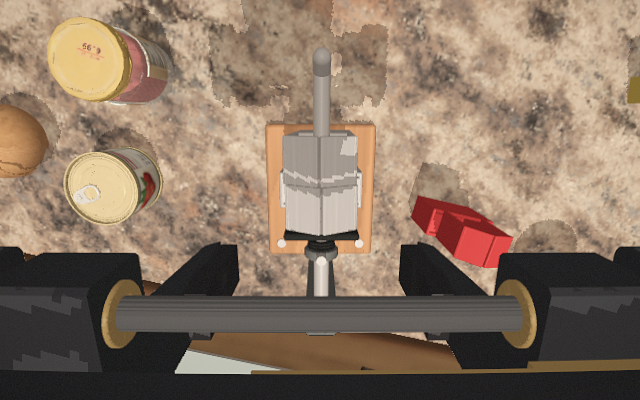

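Request:
apply_moves(commands=[0.075, 0, 0, 0.03, 0, 0, 0, 0.075, -0.03, -0.007, 0.03, 0, 0, 0, 0.075, -0.04, -0.01, 0.02, 0, 0, 0, 0.075, 0, 0, 0, 0, 0, 0, 0.075, 0, 0, 0, 0, 0, 0])

```text
clock: 23.95
position: [0.5129, -0.0868, 0.3214]
eef_rot: [-1.064, 1.568, -0.827]
ft_force: [-0.6, -0.9, -0.1]
grip_width: 0.0752
```

Run:
```python
from h import *
save('side','side15.png')
print(close_job(),sense()['clock'])
```

```text
the job is handed in; nothing more can be done
the job is handed in; nothing more can be done
```

The loose silver caddy now hangs on the rod in front of the first one. Both rest level and touching against the sprung stop, and I handed the job in at about 24 s of the 72 s allowed.

- **Hanging:** I threaded the loop over the hook tip and lowered it onto the rod, with a brief touch of about 6 N. I then let go so it settled level, and took hold of it again.
- **Pushing home:** I slid it in until the first caddy met the stop, about 60 mm from the post. I held the press for more than half a second, at 9 to 10 N by the wrist reading. That includes rod friction; from how far the stop gave, I estimate about 6 to 7 N on it. No reading taken at the end of a move was above about 10.5 N. On the way in the caddy jammed briefly on the rod at about 9 N, and I freed it by raising the hand half a millimetre.
- **Last checks:** The close wrist picture from above shows the two loops flush with no visible gap, and the rear caddy against the stop plate. The side view shows a faint dark line, under a pixel wide, low between the loops. I took it for an edge, but a gap of a few tenths of a millimetre there can't be ruled out.
- **Bystanders:** The jar, tin and glass measured within about 6 mm of where they started, which is within the camera error. The red and yellow look-alikes were not touched. One network report placed the jar at the hook, but the pictures show it unmoved.

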